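Find the stamped seed crate and push it into the dispatch lane

TASK

One of the two pale grey seed crates has a ring-and-cross stamp on its underside: tip both crates over towards you, one after the other, so that each lies on the broad side that faced you with its underside showing on the far side. Then push the stamped crate, still lying like that, sideways along the bench until all of it lies between the two tapes of the dispatch lane, and leave the other one lying where it fell. Only tip and push, do not lift or carry a crate, and do not disturb anything else on the bench.

Things in the scene. Friction and masses are not known exactly. Their poses are not given: they have to be found in the camera images.
- crate_stamped: Open-topped empty pale grey plastic seed crate, 66 deep (its x) x 100 wide (y) x 120 tall (z), walls 4 thick, 0.2 to 0.45 kg, with a dark stamp underneath (ring 55 across with a cross) hidden until it is tipped. At the start it stands upright left or right of the lane, its -x face (100 wide) turned roughly to the robot. Origin: centre of its underside; z towards the open mouth.
- crate_plain: The same crate with a blank underside, on the other side of the lane. Either crate, centre of mass about 50 above the underside, overbalances at about 35 degrees: pushed near the top it tips, not slides, then falls by itself. Lying as asked, its x axis points up, its z (mouth) to the robot; origin 33 above the bench, top at 66.
- base_left (a point): On the stamped crate: middle (in depth) of the +y side's edge at the underside, at (0, 50, 0) mm in the crate's frame
- base_right (a point): The same on the -y side, at (0, -50, 0) mm
- rim_left (a point): On the stamped crate: middle of the +y side's edge at the mouth, at (0, 50, 120) mm in the crate's frame
- rim_right (a point): The same on the -y side, at (0, -50, 120) mm
- lane: Dispatch lane between the two crates: a brown kraft sheet flat on the bench (no edge to catch on), 400 long in its x (roughly away from the robot) and 160 wide in its y, bordered on both long sides by a white tape 14 wide. Origin: centre of the lane on the bench. The clear width between the tapes is 160.
- table: The grey bench, its top at height 0
- tape_roll: Blue roll of tape lying flat, ring 92 across, 19 high, beyond the far end of the lane. Bystander, leave alone. Origin: centre of its underside.
- tape_roll_small: Orange roll of tape lying flat, ring 68 across, 13 high, left of the left crate. Bystander, leave alone. Origin: centre of its underside.
- dish_stack: Stack of two clear round culture dishes, 92 across, 36 high, behind the crates to the right. Bystander, leave alone. Origin: centre of its underside.
- beaker: Glass beaker, 72 across, 95 high, right of the right crate. Bystander, leave alone. Origin: centre of its underside.
- bottle: White bottle, 60 across, 140 high, left of the left crate. Bystander, leave alone. Origin: centre of its underside.
- slide_box: Black slide box, 82 x 30 x 32 high, behind the crates to the left. Bystander, leave alone. Origin: centre of its underside.
- carton: Small cardboard carton, 55 x 75 x 70 high, right of the right crate. Bystander, leave alone. Origin: centre of its underside.
Mind the look-alikes: they are no part of the job. What is shaped like the crate_stamped but purple is not meant. What is shaped like the crate_plain but yellow is not meant.

How it is judged:
On the way, in this order (a step that is already met when the one before it is completed fails the run):
1. one crate lies tipped over towards the robot (angle between any of crate_stamped, crate_plain's own x axis and vertical below 0.2 rad), for 0.1 s.
2. both crates lie tipped over towards the robot, the stamped one still outside the lane (angle between each of crate_stamped, crate_plain's own x axis and vertical below 0.2 rad and (y of crate_stamped in the frame of lane above 0.1 m or y of crate_stamped in the frame of lane below -0.1 m)), for 0.2 s.
At the end, for the whole second after the job is handed in: Both crates rest on the side that faced the robot (within 0.2 rad); the stamped crate's four edge points lie between the tapes (80 mm either side of the middle line) and inside the lane's length; the plain one is over 100 mm from that line and within 150 mm of its start (angle between each of crate_stamped, crate_plain's own x axis and vertical below 0.2 rad and y of base_left in the frame of lane between -0.08 and 0.08 m and x of base_left in the frame of lane between -0.2 and 0.2 m and y of base_right in the frame of lane between -0.08 and 0.08 m and x of base_right in the frame of lane between -0.2 and 0.2 m and y of rim_left in the frame of lane between -0.08 and 0.08 m and x of rim_left in the frame of lane between -0.2 and 0.2 m and y of rim_right in the frame of lane between -0.08 and 0.08 m and x of rim_right in the frame of lane between -0.2 and 0.2 m and height (world z) of each of crate_stamped, crate_plain below 0.045 m and (y of crate_plain in the frame of lane above 0.1 m or y of crate_plain in the frame of lane below -0.1 m) and distance of crate_plain from where it was at the start of the episode below 0.15 m and linear speed of each of crate_stamped, crate_plain below 0.02 m/s); the robot touches nothing.
It fails at once if a crate is lifted or carried off the bench ((height (world z) of crate_stamped above 0.05 m and contact force between crate_stamped and table below 0.02 N) or (height (world z) of crate_plain above 0.05 m and contact force between crate_plain and table below 0.02 N) or (height (world z) of crate_stamped above 0.02 m and angle between crate_stamped's own z axis and vertical below 0.3 rad) or (height (world z) of crate_plain above 0.02 m and angle between crate_plain's own z axis and vertical below 0.3 rad)).
It fails at once if something else on the bench is disturbed (moved over 30 mm) (distance of any of tape_roll, tape_roll_small, dish_stack, beaker, bottle, slide_box, carton from where it was at the start of the episode above 0.03 m).
It also fails if it takes over 64 s, if anything falls off the work surface, if the arm or the gripper's body presses on something with over 40 N, if the wrist force passes 120 N, or if a joint passes its speed limit or range.

ROBOT

A 6-joint arm with a two-finger parallel gripper is mounted at the origin on the work surface. World frame = base frame: x ahead of the robot, y to its left, z up, the work surface at z = 0. Lengths are in m, angles in rad, forces in N, time in s.
With the tool pointing down it reaches from about 0.3 to 0.775 m from the base axis. Payload 14.6 kg.
Tool frame: the origin (TCP) lies midway between the tips of the shut fingers; the grasp point (between the pads) lies 19 mm behind it (ctrl.tcp_to_grasp is the distance from the TCP to the grasp point, in m); x points along the fingers, y is the direction in which the jaws open and shut, and the axes are right-handed (so a half turn about x gives the same grasp; the last joint's range is limited). The gripper opens to 94 mm and grips with 3 to 60 N. Pads are 16 mm wide; open, the fingers measure 119 mm over their backs; the gripper's body (75 mm by 177 mm) begins 78 mm behind the grasp point.
Start: joints at [1.107, 0.3, 1.521, -0, 1.321, -0.067], TCP at [0.213, 0.507, 0.205] pointing down, gripper open.
Joint ranges: [-3.03, 3.03], [-0.79, 2.21], [0.23, 2.52], [-1.04, 4.18], [0, 3.07], [-2.55, 2.55]. Speed limits (rad/s): [2.22, 2.22, 2.57, 3.14, 3.14, 3.14].

INTERFACE

Orientations are given as [roll, pitch, yaw] about the fixed x, y, z axes, in that order (R = Rz(yaw) Ry(pitch) Rx(roll)).
In Python, from station import ctrl gives the robot as it stands.
- The arm moves only by the tool jog_arm, never from a script. Its argument "rows" is one flat list of numbers, 7 for each row, row after row: the shift along the world's x, y, z in m, then the turn, a rotation vector about the world's x, y, z in degrees, then the closure, from 0 (fully open) to 1 (shut). A call has 1 to 8 rows; each row shifts and turns the commanded pose from where the row before left it; what a row does not reach is not made up. A row lasts 1/12 s, in which the tool goes at most 41.7 mm and 7.16 degrees, less where a joint would pass 70% of its speed; a pose out of reach is approached as far as the arm can. A call with a gripper value outside its range is refused whole. The fingers move at their own pace and stop on an object; "squeeze" is the grip in N (left out, the last holds). Time passes only in rows, so rows that do not move let the fingers close. It gives the time, the measured TCP pose, the force and the opening at its end, in the units of the state.
- ctrl.get_obs(): the state, without advancing time (a new reading comes with each control period).
- ctrl.camera(name): name is "scene" or "top"; returns (picture, depth): 480x640x3 uint8, red, green, blue; 480x640 float32, m along the optical axis (not along the pixel's ray), 0 where there is no reading.
- ctrl.camera_model(name): a dict with "K" (3x3 intrinsics, pixels), "extrinsics" (4x4, takes a point from camera to world coordinates). Camera axes: x right, y down, z forward; pixel columns grow to the right and rows downward; lengths in m; the calibration is good to about 2 mm. A picture is of the moment at which its call begins. camera_model takes no time and is no camera call.
- ctrl.hand_in(): hands the job in, once; it reports no verdict.
The state is a dict: "time_s": time; "qpos": joint angles; "joint_vel": joint speeds; "tau": joint torques, N m; "ee_pos": TCP position; "eef_rot": TCP orientation; "force": force on the tool from outside, world axes, zero at the start; "moment": the same for the moment, N m; "grip_width": finger opening in m.
Only numpy, scipy, OpenCV 4.12 (cv2) and the standard library are available. Lean on these libraries where they do the work, as an engineer would, in place of code of your own. Each camera call takes 0.05 s, during which the arm holds its last target.

## Working session

There is one attempt and no reset: what is moved stays moved. The work goes in short steps, Python scripts to look and compute and a tool call to move; the robot and the scene stay as the last step left them, time stands still between calls to the robot, and variables do not carry over. Pictures are saved under pics/ and viewed, and the job is handed in when it is done.

Besides the shell and the picture viewer there is one more tool, called by a JSON object that holds its "api" and its "payload". jog_arm: Moves the arm, as the interface text tells. Its arguments: {"type":"object","properties":{"rows":{"type":"array"},"squeeze":{"type":"number"}},"required":["rows"]}

```bash
ls; mkdir -p pics
cat > h.py <<'E'
import numpy as np, cv2
from station import ctrl
def snap(n,f):
    im,d=ctrl.camera(n); cv2.imwrite(f'pics/{f}.png',im[:,:,::-1]); np.savez(f'pics/{f}.npz',im=im,d=d); return im,d
def cloud(n,d):
    m=ctrl.camera_model(n);K=np.array(m['K']);E=np.array(m['extrinsics'])
    v,u=np.mgrid[:480,:640]; P=np.stack([(u-K[0,2])/K[0,0]*d,(v-K[1,2])/K[1,1]*d,d],-1)
    W=P@E[:3,:3].T+E[:3,3]; W[d==0]=np.nan; return W
E
python3 - <<'E'
from h import *
for n in('scene','top'): snap(n,n+'0')
o=ctrl.get_obs();print(o)
for n in('scene','top'):print(ctrl.camera_model(n))
E
```

```text
pics
{'time_s': 0.1, 'qpos': array([ 1.10741045e+00,  3.00412222e-01,  1.52152436e+00,  8.21428550e-06,
        1.32075261e+00, -6.66172168e-02]), 'joint_vel': array([ 0.00220059, -0.00071221, -0.00141945,  0.00025959,  0.00079158,
        0.00019098]), 'tau': array([ 2.09300859e-03, -5.32649732e+01, -3.53280544e+01,  7.09508755e-02,
        2.36222288e-02, -6.82614609e-05]), 'ee_pos': array([0.2124384 , 0.50704272, 0.20494263]), 'eef_rot': array([-1.64466952,  1.56969976, -2.04144021]), 'force': array([-0.80086986,  0.14767844,  0.45439407]), 'moment': array([-0.05837017,  0.06587434,  0.01070951]), 'grip_width': 0.09376814857723388}
{'K': array([[559.51866279,   0.        , 310.75598253],
       [  0.        , 559.51866279, 240.47773745],
       [  0.        ,   0.        ,   1.        ]]), 'extrinsics': array([[-0.83959828,  0.38919705, -0.37894641,  1.11117848],
       [ 0.54317691,  0.60896124, -0.57803551,  0.83463537],
       [ 0.00579396, -0.69115256, -0.72268567,  1.13487741],
       [ 0.        ,  0.        ,  0.        ,  1.        ]])}
{'K': array([[483.78710317,   0.        , 316.85538733],
       [  0.        , 483.78710317, 243.39266785],
       [  0.        ,   0.        ,   1.        ]]), 'extrinsics': array([[-0.07199807, -0.97206395,  0.22340088,  0.32316393],
       [-0.99739386,  0.07121553, -0.01156836,  0.01381043],
       [-0.00466442, -0.22365157, -0.974658  ,  1.238275  ],
       [ 0.        ,  0.        ,  0.        ,  1.        ]])}
```

View pics/scene0.png

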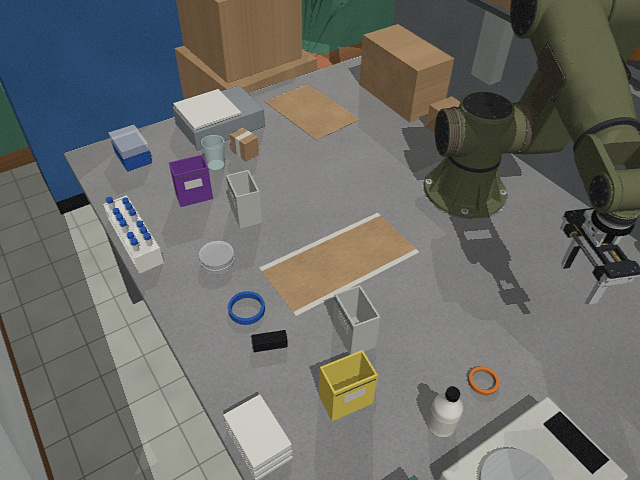

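View pics/top0.png

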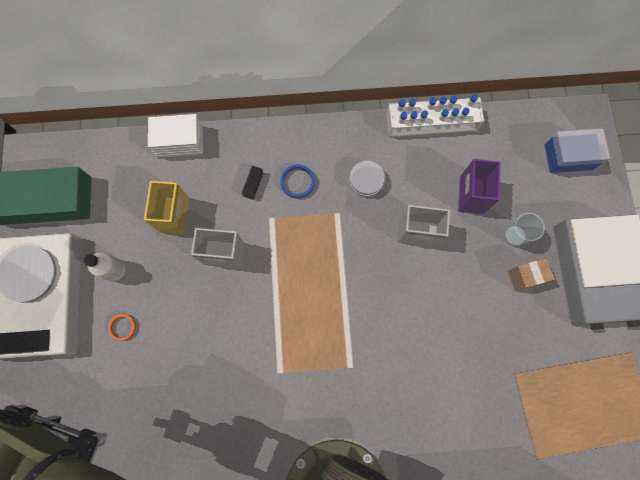

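The top view shows four crate shapes: pale grey at (214,244) and (428,222), yellow at (166,206) and purple at (480,187). The two grey ones beside the lane fit the description, and I'll confirm them in a crop while measuring.

Run:
```python
from h import *
z=np.load('pics/top0.npz');im,d=z['im'],z['d'];W=cloud('top',d)
c=im[150:300,130:530];cv2.imwrite('pics/crop0.png',cv2.resize(c,(800,300),interpolation=cv2.INTER_CUBIC)[:,:,::-1])
for nm,(u0,u1,v0,v1) in dict(L=(186,245,222,275),R=(398,458,200,245)).items():
    w=W[v0:v1,u0:u1].reshape(-1,3);col=im[v0:v1,u0:u1].reshape(-1,3).astype(int)
    s=(w[:,2]>.112)&(w[:,2]<.13)&(np.ptp(col,axis=1)<30)
    p=w[s]; r=cv2.minAreaRect((p[:,:2]*1000).astype(np.float32)); print(nm,s.sum(),r,cv2.boxPoints(r).round(),p[:,2].mean())
# all tall things
for nm,(u0,u1,v0,v1) in dict(yellow=(140,192,175,240),purple=(455,505,155,218),beaker=(500,548,208,248),carton=(505,558,255,295),bottle=(80,128,248,285),slide=(238,266,162,202),blue=(276,320,160,202),orange=(105,138,310,342),dish=(345,388,158,200)).items():
    w=W[v0:v1,u0:u1].reshape(-1,3);p=w[w[:,2]>.008];print(nm,(np.nanpercentile(p,2,axis=0)*1000).round(),(np.nanpercentile(p,98,axis=0)*1000).round())
hsv=cv2.cvtColor(im,cv2.COLOR_RGB2HSV)
m=(hsv[...,1]>90)&(hsv[...,0]<20);m[:, :260]=0;m[:,360:]=0;m[:205]=0;m[380:]=0
p=W[m];p=p[np.isfinite(p).all(1)];print('lane',cv2.minAreaRect((p[:,:2]*1000).astype(np.float32)),p[:,2].mean())
```

```text
L 299 ((598.7537231445312, 246.00723266601562), (100.78427124023438, 68.68079376220703), 80.68128204345703) [[557. 202.]
 [624. 191.]
 [641. 290.]
 [573. 301.]] 0.11826493015672487
R 312 ((617.2332763671875, -267.564697265625), (101.11421966552734, 67.93464660644531), 78.71128845214844) [[ 574. -310.]
 [ 641. -324.]
 [ 660. -225.]
 [ 594. -211.]] 0.11833291984317416
yellow [660. 334.  11.] [763. 409. 121.]
purple [ 657. -459.   11.] [ 761. -382.  122.]
beaker [ 557. -552.   12.] [ 622. -485.   96.]
carton [ 448. -562.   12.] [ 507. -486.   74.]
bottle [546. 501.  12.] [599. 547. 140.]
slide [742. 135.  11.] [819. 185.  36.]
blue [735.  -3.   9.] [823.  83.  23.]
orange [394. 475.   8.] [458. 537.  17.]
dish [ 726. -185.   15.] [ 810. -101.   40.]
lane ((486.73272705078125, 27.329898834228516), (399.2082824707031, 156.6327667236328), 0.013102497905492783) -0.0001831647755142362
```

View pics/crop0.png

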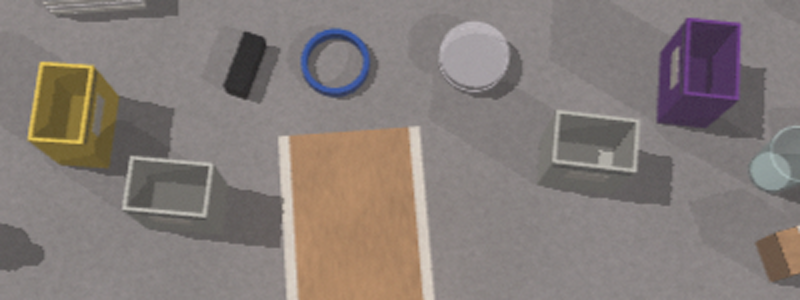

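```bash
cat >> h.py <<'E'
from scipy.spatial.transform import Rotation as Ro
def st():
    o=ctrl.get_obs();R=Ro.from_euler('xyz',o['eef_rot']).as_matrix()
    print('t',round(o['time_s'],2),'p',o['ee_pos'].round(4),'tx',R[:,0].round(3),'ty',R[:,1].round(3),'yaw_ty',np.degrees(np.arctan2(R[1,1],R[0,1])).round(1),'F',o['force'].round(1),'g',o['grip_width'].round(3),'q',o['qpos'].round(2))
E
python3 - <<'E'
from h import *
st()
z=np.load('pics/top0.npz');im,d=z['im'],z['d'];W=cloud('top',d)
hsv=cv2.cvtColor(im,cv2.COLOR_RGB2HSV)
m=(hsv[...,1]>90)&(hsv[...,0]<20)
for side in (0,1):
    L=[]
    for v in range(225,365):
        u=np.where(m[v,262:360])[0]+262
        L.append(W[v,u[0] if side==0 else u[-1]][:2])
    L=np.array(L);L=L[np.isfinite(L).all(1)];k=np.polyfit(L[:,0],L[:,1],1);print(side,k,np.polyval(k,.5),np.degrees(np.arctan(k[0])))
E
```

```text
Traceback (most recent call last):
  File "h.py", line 12, in st
    print('t',round(o['time_s'],2),'p',o['ee_pos'].round(4),'tx',R[:,0].round(3),'ty',R[:,1].round(3),'yaw_ty',np.degrees(np.arctan2(R[1,1],R[0,1])).round(1),'F',o['force'].round(1),'g',o['grip_width'].round(3),'q',o['qpos'].round(2))
                                                                                                                                                                                          ^^^^^^^^^^^^^^^^^^^^^
AttributeError: 'float' object has no attribute 'round'
```

```bash
sed -i "s/o\['grip_width'\].round(3)/round(float(o['grip_width']),3)/" h.py
python3 - <<'E'
from h import *
st()
z=np.load('pics/top0.npz');im,d=z['im'],z['d'];W=cloud('top',d)
hsv=cv2.cvtColor(im,cv2.COLOR_RGB2HSV)
m=(hsv[...,1]>90)&(hsv[...,0]<20)
for side in (0,1):
    L=[]
    for v in range(225,365):
        u=np.where(m[v,262:360])[0]+262
        L.append(W[v,u[0] if side==0 else u[-1]][:2])
    L=np.array(L);L=L[np.isfinite(L).all(1)];k=np.polyfit(L[:,0],L[:,1],1);print(side,k,np.polyval(k,.5),np.degrees(np.arctan(k[0])))
E
```

```text
t 0.1 p [0.2124 0.507  0.2049] tx [-0.    -0.001 -1.   ] ty [ 0.386  0.922 -0.001] yaw_ty 67.3 F [-0.8  0.1  0.5] g 0.094 q [ 1.11  0.3   1.52  0.    1.32 -0.07]
0 [-4.80699889e-06  1.04218370e-01] 0.1042159664721391 -0.0002754207485588223
1 [ 0.00090362 -0.04992552] -0.04947371399833668 0.05177337118021814
```

{"api": "jog_arm", "payload": {"rows": [0.03, -0.018, 0, 0, 0, 1.7, 0.4, 0.034, -0.02, 0, 0, 0, 1.7, 0.4, 0.034, -0.02, 0, 0, 0, 1.7, 0.4, 0.034, -0.02, 0, 0, 0, 1.7, 0.4, 0.034, -0.02, 0, 0, 0, 1.7, 0.4, 0.034, -0.02, 0, 0, 0, 1.7, 0.4, 0.034, -0.02, 0, 0, 0, 1.7, 0.4, 0.034, -0.02, 0, 0, 0, 1.7, 0.4], "squeeze": 20}}

```text
time_s: 0.77
ee_pos: [0.4819, 0.3478, 0.2052]
eef_rot: [-2.466, 1.57, -2.624]
force: [-0.2, 1.0, 0.4]
grip_width: 0.0562
```

{"api": "jog_arm", "payload": {"rows": [0.034, -0.02, 0, 0, 0, 0, 0.4, 0.034, -0.02, 0, 0, 0, 0, 0.4, 0.034, -0.02, 0, 0, 0, 0, 0.4, 0.034, -0.02, 0, 0, 0, 0, 0.4, 0.034, -0.02, 0, 0, 0, 0, 0.4, 0.012, -0.013, 0, 0, 0, 0, 0.4, 0, 0, 0, 0, 0, 0, 0.4]}}

```text
time_s: 1.35
ee_pos: [0.6646, 0.2329, 0.2037]
eef_rot: [-2.442, 1.569, -2.605]
force: [-0.1, -0.1, -0.0]
grip_width: 0.0563
```

```bash
python3 -c "
from h import *
st();snap('scene','s1')"
```

```text
t 1.35 p [0.6646 0.2329 0.2037] tx [-0.002 -0.001 -1.   ] ty [ 0.163  0.987 -0.001] yaw_ty 80.6 F [-0.1 -0.1 -0. ] g 0.056 q [ 0.29  0.66  1.   -0.    1.48 -1.12]
```

View pics/s1.png

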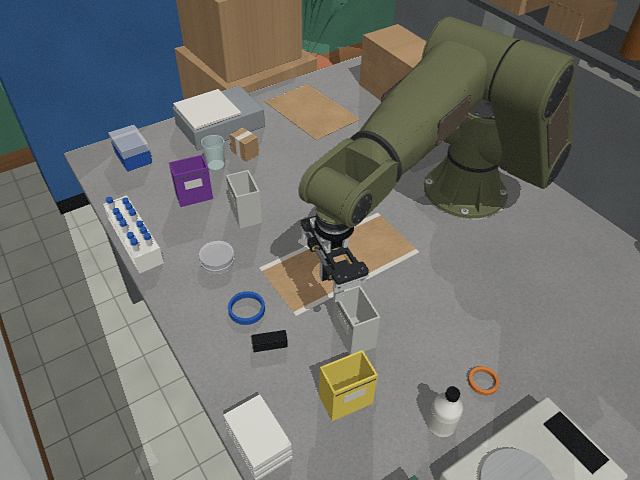

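{"api": "jog_arm", "payload": {"rows": [0.003, 0, -0.036, 0, 0, 0, 0.4, 0, 0, -0.036, 0, 0, 0, 0.4, 0, 0, -0.034, 0, 0, 0, 0.4, 0, 0, 0, 0, 0, 0, 0.4]}}

```text
time_s: 1.73
ee_pos: [0.6616, 0.2366, 0.092]
eef_rot: [-2.707, 1.56, -2.865]
force: [0.0, -0.3, -1.8]
grip_width: 0.0564
```

```bash
python3 -c "
from h import *
st();snap('scene','s2')
im=cv2.imread('pics/s2.png')[200:400,240:480];cv2.imwrite('pics/s2c.png',cv2.resize(im,(720,600)))"
```

```text
t 1.73 p [0.6616 0.2366 0.092 ] tx [-0.011 -0.003 -1.   ] ty [ 0.158  0.988 -0.005] yaw_ty 80.9 F [ 0.  -0.3 -1.8] g 0.056 q [ 0.29  0.75  1.12  0.    1.29 -1.12]
```

View pics/s2c.png

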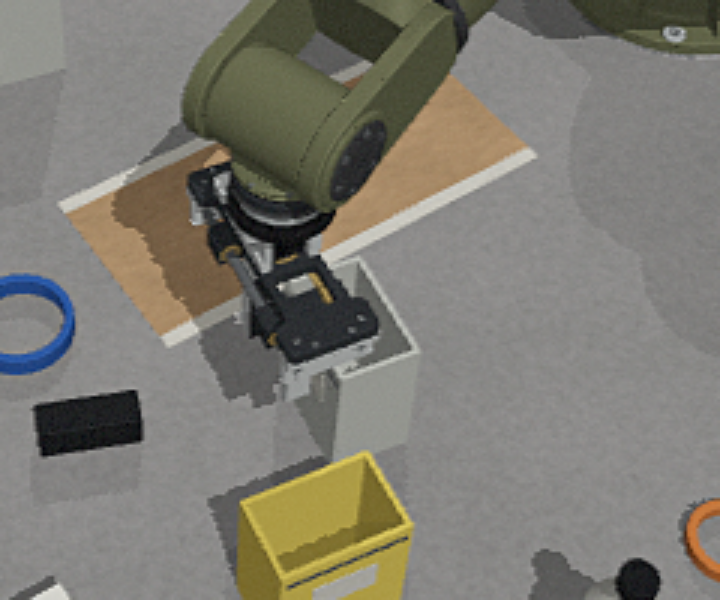

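The fingers stand just behind the far wall (crop (320,380)), so I can pull towards the robot along the crate's axis.

{"api": "jog_arm", "payload": {"rows": [-0.01, 0.0016, 0.001, 0, 0, 0, 0.4, -0.01, 0.0016, 0.001, 0, 0, 0, 0.4, -0.01, 0.0016, 0.001, 0, 0, 0, 0.4, -0.01, 0.0016, 0.001, 0, 0, 0, 0.4, -0.01, 0.0016, 0.001, 0, 0, 0, 0.4, -0.01, 0.0016, 0, 0, 0, 0, 0.4]}}

```text
time_s: 2.28
ee_pos: [0.606, 0.2471, 0.1086]
eef_rot: [0.495, 1.566, 0.336]
force: [0.8, -0.1, 1.2]
grip_width: 0.0563
```

```bash
python3 -c "
from h import *
st();snap('scene','s3')
im=cv2.imread('pics/s3.png')[200:400,240:480];cv2.imwrite('pics/s3c.png',cv2.resize(im,(720,600)))"
```

```text
t 2.28 p [0.606  0.2471 0.1086] tx [ 0.005  0.002 -1.   ] ty [0.158 0.987 0.003] yaw_ty 80.9 F [ 0.8 -0.1  1.2] g 0.056 q [ 0.33  0.61  1.3   0.    1.22 -1.08]
```

View pics/s3c.png

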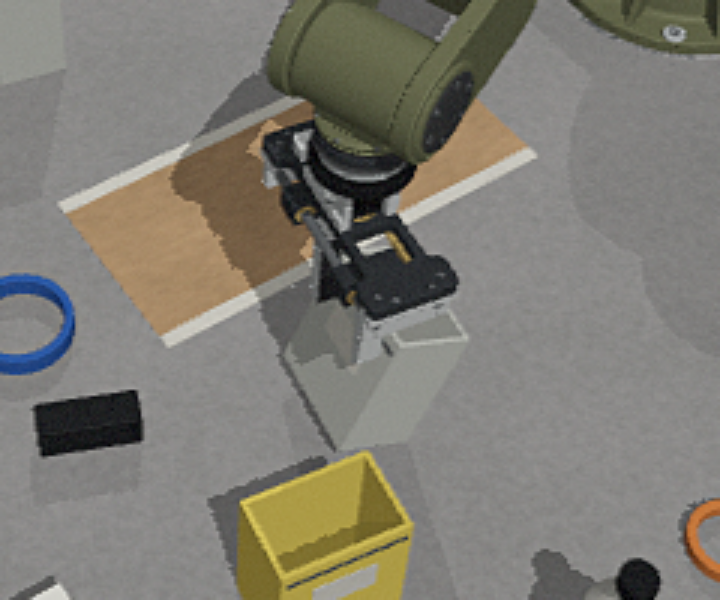

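The crate is tipping cleanly without sliding, so I continue.

{"api": "jog_arm", "payload": {"rows": [-0.008, 0.0013, 0, 0, 0, 0, 0.4, -0.008, 0.0013, 0, 0, 0, 0, 0.4, -0.008, 0.0013, 0, 0, 0, 0, 0.4, -0.008, 0.0013, 0, 0, 0, 0, 0.4, 0, 0, 0, 0, 0, 0, 0.4, 0, 0, 0, 0, 0, 0, 0.4]}}

```text
time_s: 2.83
ee_pos: [0.5733, 0.2512, 0.1046]
eef_rot: [-0.565, 1.571, -0.724]
force: [0.4, 0.2, 0.4]
grip_width: 0.0562
```

```bash
python3 -c "
from h import *
st();snap('scene','s4')
im=cv2.imread('pics/s4.png')[200:400,240:480];cv2.imwrite('pics/s4c.png',cv2.resize(im,(720,600)))"
```

```text
t 2.83 p [0.5733 0.2512 0.1046] tx [ 0. -0. -1.] ty [ 0.158  0.987 -0.   ] yaw_ty 80.9 F [0.4 0.2 0.4] g 0.056 q [ 0.35  0.56  1.39 -0.    1.19 -1.06]
```

View pics/s4c.png

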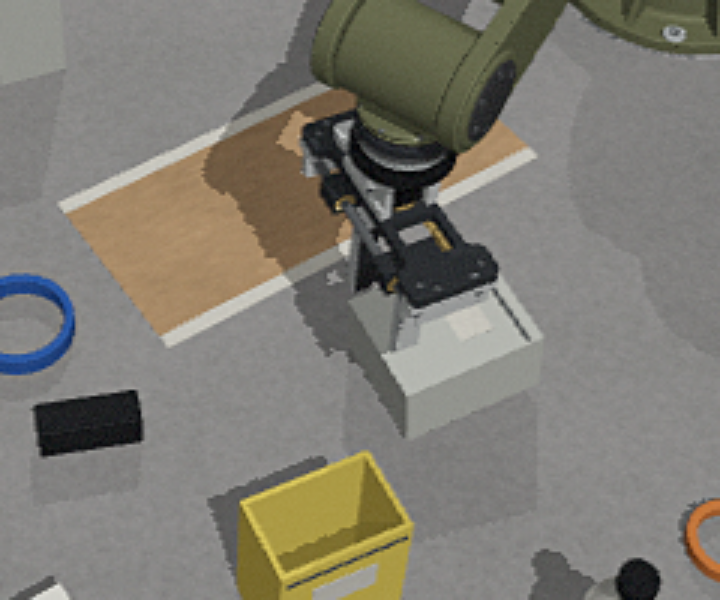

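The left crate lies flat. Next, over to behind the right one.

{"api": "jog_arm", "payload": {"rows": [0, 0, 0.035, 0, 0, 0, 0.4, 0, 0, 0.035, 0, 0, 0, 0.4, 0.008, -0.03, 0.031, 0, 0, 0, 0.4, 0.01, -0.039, 0, 0, 0, -0.4, 0.4, 0.01, -0.039, 0, 0, 0, -0.4, 0.4, 0.01, -0.039, 0, 0, 0, -0.4, 0.4, 0.01, -0.039, 0, 0, 0, -0.4, 0.4, 0.01, -0.039, 0, 0, 0, -0.4, 0.4]}}

```text
time_s: 3.55
ee_pos: [0.6315, 0.0254, 0.2039]
eef_rot: [-0.314, 1.571, -0.509]
force: [1.1, 1.1, -0.0]
grip_width: 0.0564
```

{"api": "jog_arm", "payload": {"rows": [0.01, -0.039, 0, 0, 0, 0, 0.4, 0.01, -0.039, 0, 0, 0, 0, 0.4, 0.01, -0.039, 0, 0, 0, 0, 0.4, 0.01, -0.039, 0, 0, 0, 0, 0.4, 0.01, -0.039, 0, 0, 0, 0, 0.4, 0.006, -0.039, 0, 0, 0, 0, 0.4, 0, -0.039, 0, 0, 0, 0, 0.4, 0, -0.034, 0, 0, 0, 0, 0.4]}}

```text
time_s: 4.22
ee_pos: [0.6869, -0.2824, 0.2032]
eef_rot: [-3.088, 1.57, 3.0]
force: [0.8, 0.1, 1.0]
grip_width: 0.0562
```

```bash
python3 -c "
from h import *
st();snap('scene','s5')
im=cv2.imread('pics/s5.png')[120:420,160:560];cv2.imwrite('pics/s5c.png',cv2.resize(im,(800,600)))"
```

```text
t 4.22 p [ 0.6869 -0.2824  0.2032] tx [-0.001  0.    -1.   ] ty [ 0.194  0.981 -0.   ] yaw_ty 78.8 F [0.8 0.1 1. ] g 0.056 q [-0.44  0.77  0.82 -0.    1.55 -1.81]
```

View pics/s5c.png

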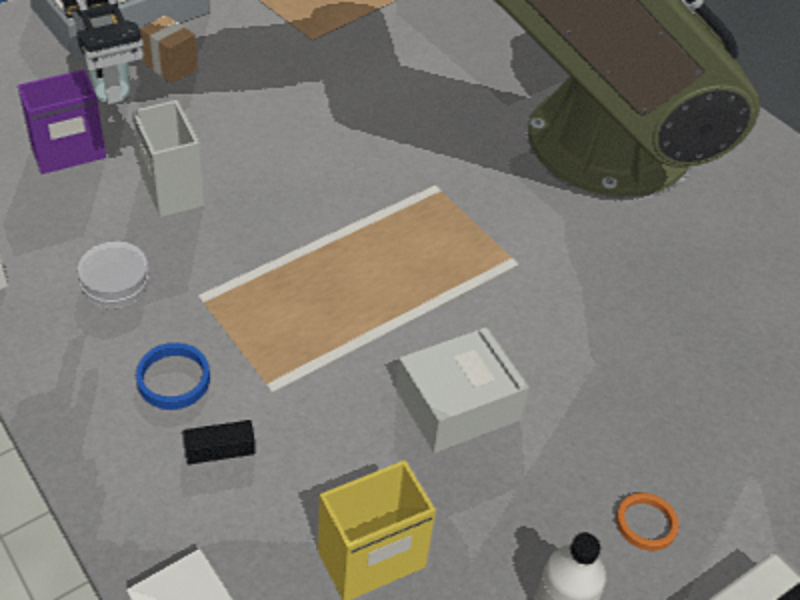

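{"api": "jog_arm", "payload": {"rows": [0, 0, -0.036, 0, 0, 0, 0.4, 0, 0, -0.036, 0, 0, 0, 0.4, 0, 0, -0.03, 0, 0, 0, 0.4, -0.006, 0.001, 0, 0, 0, 0, 0.4, -0.01, 0.002, 0, 0, 0, 0, 0.4, -0.01, 0.002, 0, 0, 0, 0, 0.4]}}

```text
time_s: 4.77
ee_pos: [0.6607, -0.2745, 0.1006]
eef_rot: [2.931, 1.569, 2.737]
force: [1.0, -0.3, 1.2]
grip_width: 0.0563
```

```bash
python3 -c "
from h import *
st();snap('scene','s6')
im=cv2.imread('pics/s6.png')[100:250,160:360];cv2.imwrite('pics/s6c.png',cv2.resize(im,(800,600)))"
```

```text
t 4.77 p [ 0.6607 -0.2745  0.1006] tx [-0.001  0.001 -1.   ] ty [0.193 0.981 0.   ] yaw_ty 78.9 F [ 1.  -0.3  1.2] g 0.056 q [-0.45  0.76  1.07 -0.    1.31 -1.82]
```

View pics/s6c.png

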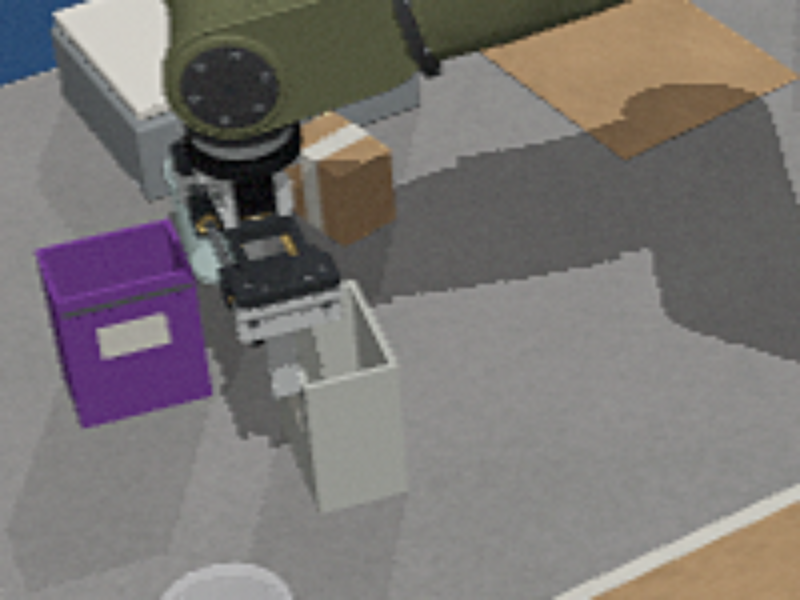

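The fingers are behind the far rim, at crop (290,380). Pulling.

{"api": "jog_arm", "payload": {"rows": [-0.01, 0.002, 0.001, 0, 0, 0, 0.4, -0.01, 0.002, 0.001, 0, 0, 0, 0.4, -0.01, 0.002, 0.001, 0, 0, 0, 0.4, -0.01, 0.002, 0, 0, 0, 0, 0.4, -0.01, 0.002, 0, 0, 0, 0, 0.4, -0.01, 0.002, 0, 0, 0, 0, 0.4, -0.008, 0.0016, 0, 0, 0, 0, 0.4, 0, 0, 0, 0, 0, 0, 0.4]}}

```text
time_s: 5.48
ee_pos: [0.5926, -0.261, 0.1051]
eef_rot: [-3.077, 1.571, 3.012]
force: [0.6, 0.1, -0.9]
grip_width: 0.0563
```

```bash
python3 -c "
from h import *
st();snap('scene','s7')
im=cv2.imread('pics/s7.png')[100:250,160:360];cv2.imwrite('pics/s7c.png',cv2.resize(im,(800,600)))"
```

```text
t 5.48 p [ 0.5926 -0.261   0.1051] tx [-0.  0. -1.] ty [ 0.194  0.981 -0.   ] yaw_ty 78.8 F [ 0.6  0.1 -0.9] g 0.056 q [-0.47  0.61  1.32 -0.    1.22 -1.85]
```

View pics/s7c.png

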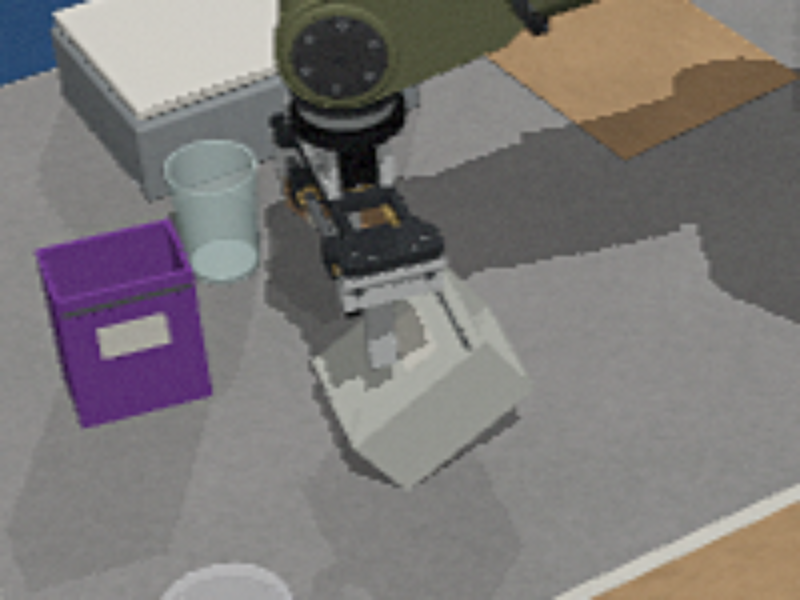

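The right crate is caught mid-fall, so I wait for it to settle, then rise and look.

{"api": "jog_arm", "payload": {"rows": [0, 0, 0, 0, 0, 0, 0.4, 0, 0, 0, 0, 0, 0, 0.4, 0, 0, 0, 0, 0, 0, 0.4, 0, 0, 0.035, 0, 0, 0, 0.4, 0, 0, 0.035, 0, 0, 0, 0.4, 0, 0, 0.03, 0, 0, 0, 0.4]}}

```text
time_s: 6.03
ee_pos: [0.5934, -0.2608, 0.2068]
eef_rot: [-0.319, 1.57, -0.513]
force: [-0.4, -1.3, 0.9]
grip_width: 0.0564
```

```bash
python3 -c "
from h import *
st();snap('scene','s8');snap('top','t8')
im=cv2.imread('pics/s8.png')[120:420,160:560];cv2.imwrite('pics/s8c.png',cv2.resize(im,(800,600)))"
```

```text
t 6.03 p [ 0.5934 -0.2608  0.2068] tx [ 0. -0. -1.] ty [ 0.193  0.981 -0.   ] yaw_ty 78.9 F [-0.4 -1.3  0.9] g 0.056 q [-0.47  0.52  1.21 -0.    1.41 -1.85]
```

View pics/s8c.png

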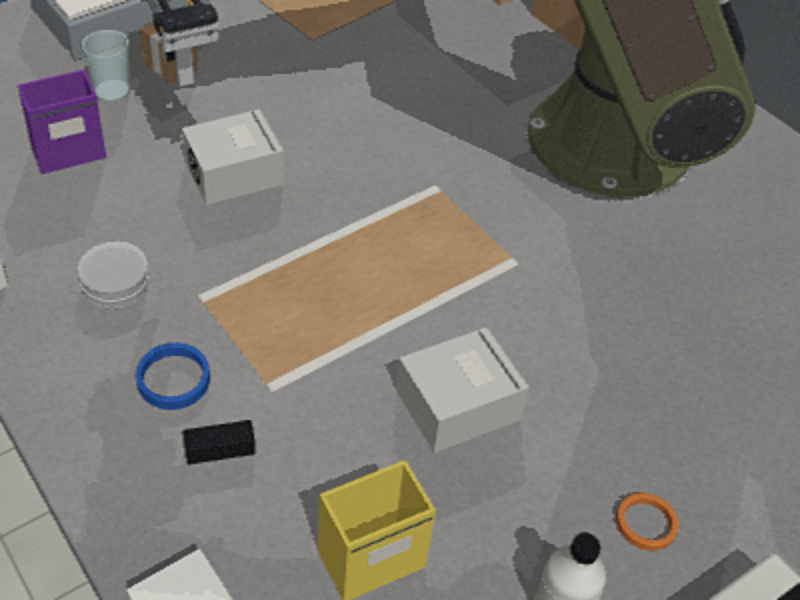

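View pics/t8.png

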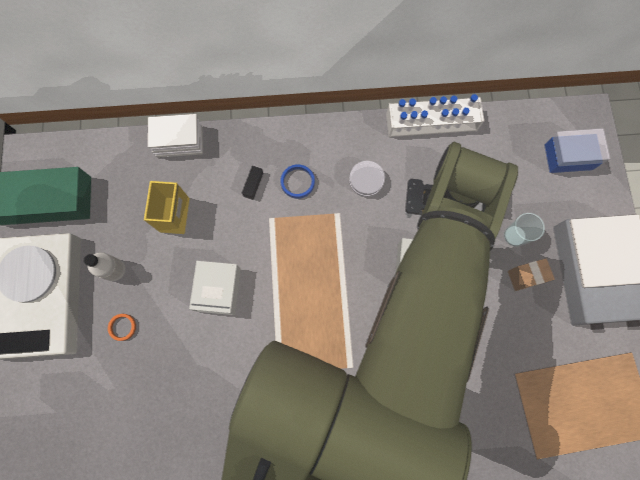

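Both crates lie flat. The right crate's underside (crop (195,165)) shows dark marks, while the left's (415,405) looks blank. I'll enlarge and measure.

Run:
```python
from h import *
z=np.load('pics/s8.npz');im,d=z['im'],z['d'];W=cloud('scene',d)
a=cv2.resize(im[170:225,240:310],(400,314),interpolation=cv2.INTER_CUBIC);b=cv2.resize(im[280:350,350:430],(400,350),interpolation=cv2.INTER_CUBIC)[:314]
cv2.imwrite('pics/s8d.png',np.hstack([a,b])[:,:,::-1])
for nm,(x0,x1,y0,y1) in dict(R=(.42,.68,-.36,-.16),L=(.40,.62,.16,.34)).items():
    s=(W[...,2]>.058)&(W[...,2]<.075)&(W[...,0]>x0)&(W[...,0]<x1)&(W[...,1]>y0)&(W[...,1]<y1)
    n,lab,stt,_=cv2.connectedComponentsWithStats(s.astype(np.uint8));k=1+np.argmax(stt[1:,4]);p=W[lab==k]
    r=cv2.minAreaRect((p[:,:2]*1000).astype(np.float32));print(nm,stt[k],r,cv2.boxPoints(r).round(),p[:,2].mean())
```

```text
R [ 251  175   50   33 1042] ((525.9370727539062, -247.08775329589844), (111.84696197509766, 121.93449401855469), 78.04682159423828) [[ 455. -289.]
 [ 574. -314.]
 [ 597. -205.]
 [ 478. -180.]] 0.06598016410175703
L [ 359  284   65   49 1825] ((507.53131103515625, 264.05535888671875), (105.06189727783203, 125.0986557006836), 79.64911651611328) [[437. 224.]
 [560. 201.]
 [579. 304.]
 [455. 327.]] 0.06612837583513007
```

View pics/s8d.png

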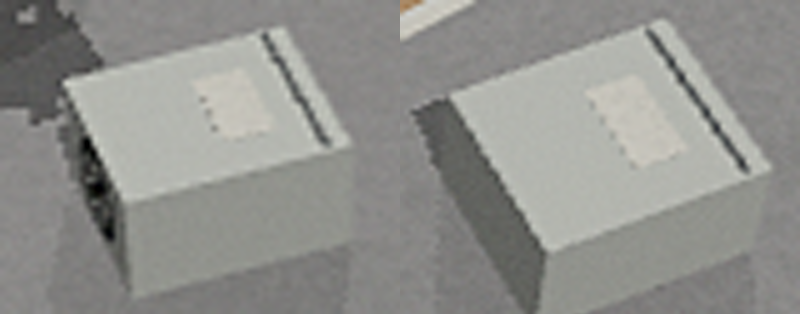

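The left crop (right crate) clearly carries the ring-and-cross stamp, and the other underside is blank. So the right crate, centre (526,−248), yaw about −11.5°, is the one to push towards +y. Next I turn the tool and go to its −y side.

{"api": "jog_arm", "payload": {"rows": [-0.011, -0.012, 0, 0, 0, -6.9, 0.25, -0.012, -0.012, 0, 0, 0, -7, 0.25, -0.012, -0.012, 0, 0, 0, -7, 0.25, -0.012, -0.012, 0, 0, 0, -7, 0.25, -0.012, -0.012, 0, 0, 0, -7, 0.25, -0.012, -0.012, 0, 0, 0, -7, 0.25, -0.012, -0.004, 0, 0, 0, -7, 0.25, 0, 0, 0, 0, 0, -7, 0.25]}}

```text
time_s: 6.8
ee_pos: [0.5086, -0.3379, 0.204]
eef_rot: [-2.367, 1.57, 2.739]
force: [-0.4, -0.2, 0.5]
grip_width: 0.0706
```

{"api": "jog_arm", "payload": {"rows": [0, 0, 0, 0, 0, -7, 0.25, 0, 0, 0, 0, 0, -7, 0.25, 0, 0, 0, 0, 0, -7, 0.25, 0, 0, 0, 0, 0, -7, 0.25, 0, 0, 0, 0, 0, -6.5, 0.25, 0, 0, 0, 0, 0, 0, 0.25]}}

```text
time_s: 7.3
ee_pos: [0.5102, -0.3368, 0.204]
eef_rot: [-2.021, 1.57, 2.485]
force: [-0.5, 0.4, 0.1]
grip_width: 0.0704
```

```bash
python3 -c "
from h import *
st();snap('scene','s9')
im=cv2.imread('pics/s9.png')[100:250,160:360];cv2.imwrite('pics/s9c.png',cv2.resize(im,(800,600)))"
```

```text
t 7.3 p [ 0.5102 -0.3368  0.204 ] tx [-0.001  0.001 -1.   ] ty [ 0.979 -0.205 -0.001] yaw_ty -11.8 F [-0.5  0.4  0.1] g 0.07 q [-0.64  0.44  1.33  0.    1.37 -0.44]
```

View pics/s9c.png

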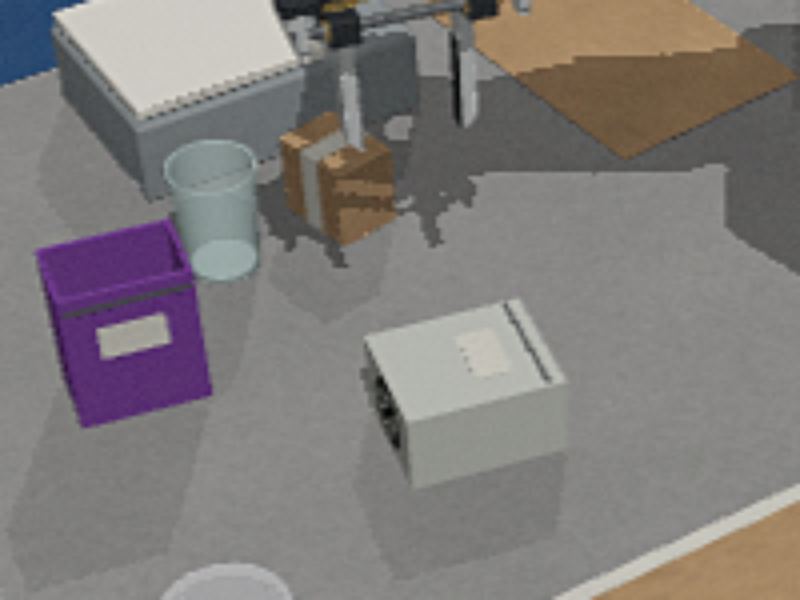

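{"api": "jog_arm", "payload": {"rows": [0, -0.004, -0.036, 0, 0, 0, 0.25, 0, 0, -0.036, 0, 0, 0, 0.25, 0, 0, -0.036, 0, 0, 0, 0.25, 0, 0, -0.034, 0, 0, 0, 0.25, 0, 0, -0.025, 0, 0, 0, 0.25, 0, 0, 0, 0, 0, 0, 0.25]}}

```text
time_s: 7.85
ee_pos: [0.5078, -0.3391, 0.0322]
eef_rot: [-2.019, 1.562, 2.496]
force: [-1.4, 0.5, -0.3]
grip_width: 0.0703
```

```bash
python3 -c "
from h import *
st();snap('scene','s10')
im=cv2.imread('pics/s10.png')[100:250,160:360];cv2.imwrite('pics/s10c.png',cv2.resize(im,(800,600)))"
```

```text
t 7.85 p [ 0.5078 -0.3391  0.0322] tx [-0.007  0.005 -1.   ] ty [ 0.981 -0.196 -0.008] yaw_ty -11.3 F [-1.4  0.5 -0.3] g 0.07 q [-0.65  0.62  1.48 -0.    1.05 -0.45]
```

View pics/s10c.png

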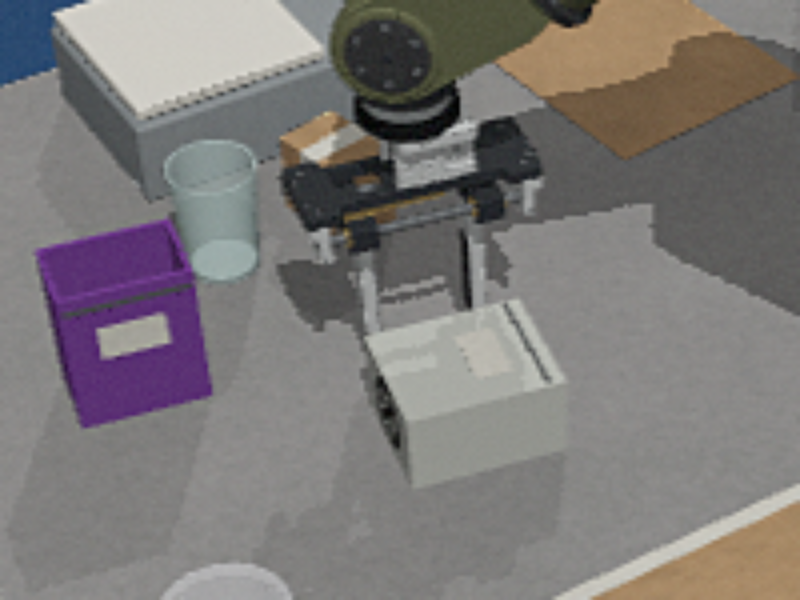

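{"api": "jog_arm", "payload": {"rows": [0.002, 0.01, 0, 0, 0, 0, 0.25, 0.002, 0.01, 0, 0, 0, 0, 0.25, 0.002, 0.01, 0, 0, 0, 0, 0.25, 0.002, 0.01, 0, 0, 0, 0, 0.25, 0.002, 0.01, 0, 0, 0, 0, 0.25, 0.002, 0.01, 0, 0, 0, 0, 0.25, 0.002, 0.012, 0, 0, 0, 0, 0.25, 0.002, 0.012, 0, 0, 0, 0, 0.25]}}

```text
time_s: 8.57
ee_pos: [0.5271, -0.2566, 0.0396]
eef_rot: [1.022, 1.567, -0.75]
force: [-1.1, -5.7, 5.7]
grip_width: 0.0702
```

```bash
python3 -c "
from h import *
st();snap('scene','s11')
im=cv2.imread('pics/s11.png')[100:250,160:360];cv2.imwrite('pics/s11c.png',cv2.resize(im,(800,600)))"
```

```text
t 8.57 p [ 0.5271 -0.2566  0.0396] tx [ 0.003 -0.003 -1.   ] ty [ 0.98  -0.199  0.003] yaw_ty -11.5 F [-1.1 -5.7  5.7] g 0.07 q [-0.52  0.56  1.57 -0.    1.01 -0.31]
```

View pics/s11c.png

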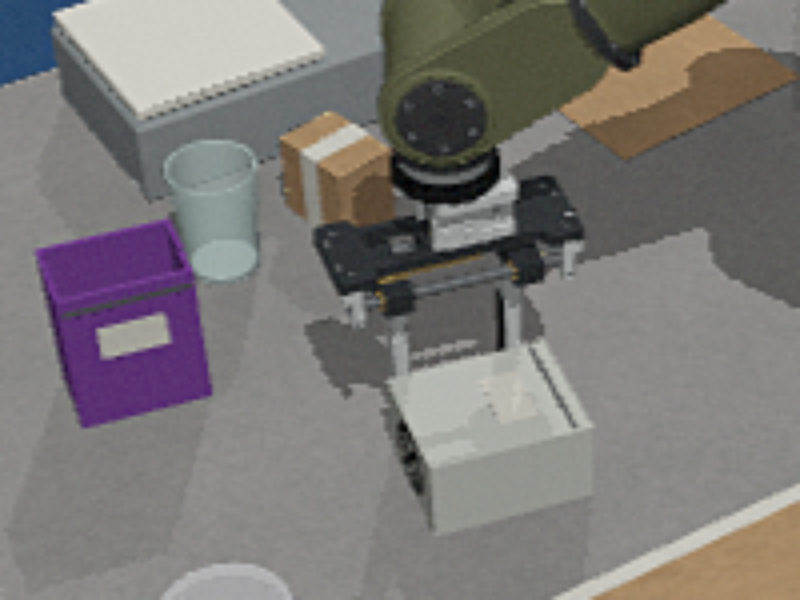

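The crate slides flush with both fingers, with light force. I continue and straighten it gradually.

{"api": "jog_arm", "payload": {"rows": [0.001, 0.013, -0.002, 0, 0, 0.6, 0.25, 0.001, 0.013, -0.002, 0, 0, 0.6, 0.25, 0.001, 0.013, -0.001, 0, 0, 0.6, 0.25, 0.001, 0.013, 0, 0, 0, 0.6, 0.25, 0.001, 0.013, 0, 0, 0, 0.6, 0.25, 0.001, 0.013, 0, 0, 0, 0.6, 0.25, 0.001, 0.013, 0, 0, 0, 0.6, 0.25, 0.001, 0.013, 0, 0, 0, 0.6, 0.25]}}

```text
time_s: 9.28
ee_pos: [0.5347, -0.1522, 0.0337]
eef_rot: [1.097, 1.569, -0.59]
force: [-0.5, -5.8, 4.0]
grip_width: 0.0706
```

```bash
python3 -c "
from h import *
st();snap('scene','s12')
im=cv2.imread('pics/s12.png')[120:345,200:500];cv2.imwrite('pics/s12c.png',cv2.resize(im,(800,600)))"
```

```text
t 9.28 p [ 0.5347 -0.1522  0.0337] tx [ 0.002 -0.001 -1.   ] ty [ 0.993 -0.116  0.002] yaw_ty -6.7 F [-0.5 -5.8  4. ] g 0.071 q [-0.34  0.51  1.66 -0.    0.97 -0.23]
```

View pics/s12c.png

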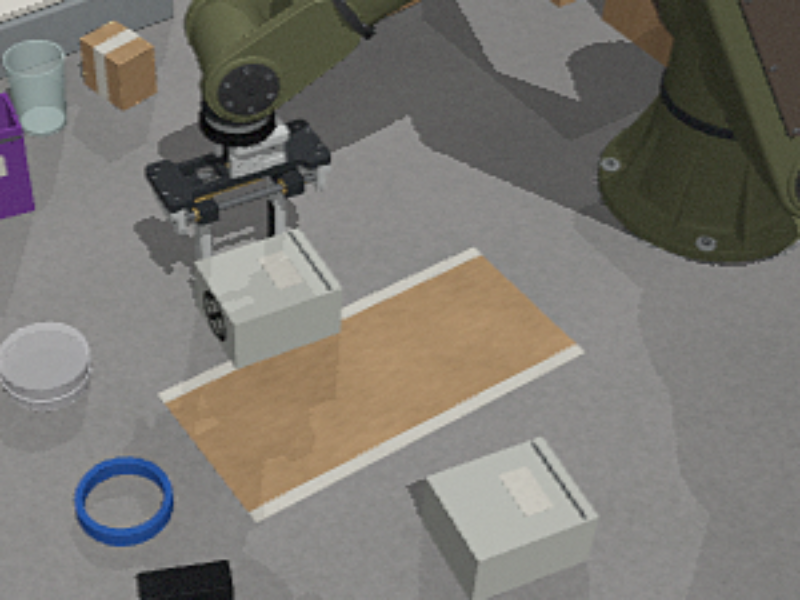

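{"api": "jog_arm", "payload": {"rows": [0, 0.013, 0, 0, 0, 0.7, 0.25, 0, 0.013, 0, 0, 0, 0.7, 0.25, 0, 0.013, 0, 0, 0, 0.7, 0.25, 0, 0.013, 0, 0, 0, 0.7, 0.25, 0, 0.013, 0, 0, 0, 0.7, 0.25, 0, 0.013, 0, 0, 0, 0.7, 0.25, 0, 0.013, 0, 0, 0, 0.7, 0.25, 0, 0.011, 0, 0, 0, 0.7, 0.25]}}

```text
time_s: 10.0
ee_pos: [0.5343, -0.0501, 0.0333]
eef_rot: [1.068, 1.57, -0.521]
force: [1.0, -5.7, 4.3]
grip_width: 0.0704
```

```bash
cat > m.py <<'E'
from h import *
import sys
st();im,d=snap('scene',sys.argv[1]);W=cloud('scene',d)
cv2.imwrite(f'pics/{sys.argv[1]}c.png',cv2.resize(im[120:345,200:500],(800,600))[:,:,::-1])
for nm,(x0,x1,y0,y1) in dict(S=(.42,.68,-.10,.13),P=(.40,.62,.16,.34)).items():
    s=(W[...,2]>.058)&(W[...,2]<.075)&(W[...,0]>x0)&(W[...,0]<x1)&(W[...,1]>y0)&(W[...,1]<y1)
    n,lab,stt,_=cv2.connectedComponentsWithStats(s.astype(np.uint8));k=1+np.argmax(stt[1:,4]);p=W[lab==k]
    r=cv2.minAreaRect((p[:,:2]*1000).astype(np.float32));print(nm,stt[k],r,cv2.boxPoints(r).round().tolist())
E
python3 m.py s13
```

```text
t 10.0 p [ 0.5343 -0.0501  0.0333] tx [ 0.001 -0.    -1.   ] ty [ 1.    -0.019  0.001] yaw_ty -1.1 F [ 1.  -5.7  4.3] g 0.07 q [-0.16  0.48  1.71 -0.    0.95 -0.14]
S [ 293  224   59   45 1441] ((535.1755981445312, 2.6593017578125), (121.28681945800781, 123.52501678466797), 89.48477172851562) [[473.0, -57.0], [596.0, -59.0], [597.0, 63.0], [474.0, 64.0]]
P [ 359  284   65   48 1827] ((506.88531494140625, 262.954345703125), (106.44834899902344, 124.01532745361328), 80.23968505859375) [[437.0, 221.0], [559.0, 200.0], [577.0, 305.0], [455.0, 326.0]]
```

View pics/s13c.png

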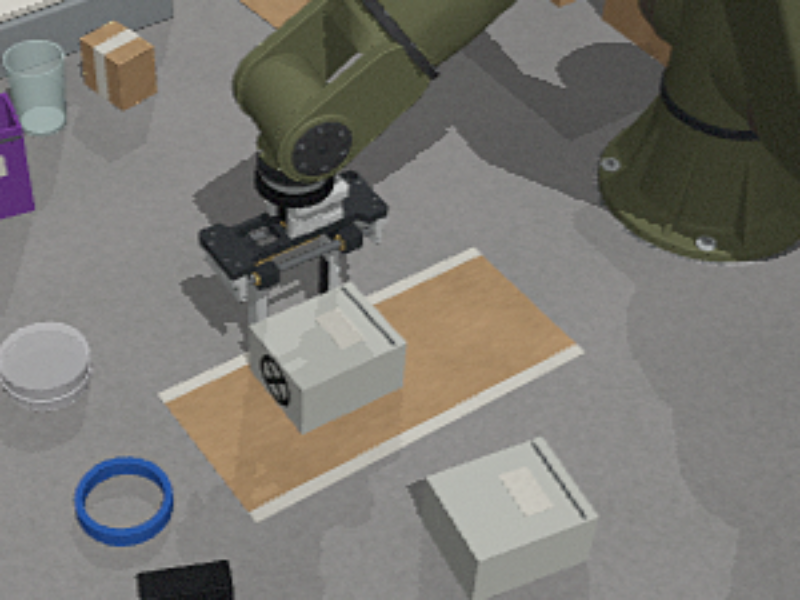

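The stamped crate is straight, with its +y edge at y≈0.063; I want about 0.077. One last short push, then back off.

{"api": "jog_arm", "payload": {"rows": [0, 0.006, 0, 0, 0, 0, 0.25, 0, 0.005, 0, 0, 0, 0, 0.25, 0, 0, 0, 0, 0, 0, 0.25, 0, 0, 0, 0, 0, 0, 0.25]}}

```text
time_s: 10.38
ee_pos: [0.5339, -0.0396, 0.0326]
eef_rot: [-2.239, 1.57, 2.453]
force: [-0.0, -0.2, -0.5]
grip_width: 0.0704
```

{"api": "jog_arm", "payload": {"rows": [0, -0.012, 0, 0, 0, 0, 0.25, 0, -0.02, 0, 0, 0, 0, 0.25, 0, -0.03, 0, 0, 0, 0, 0.25, 0, -0.03, 0.03, 0, 0, 0, 0.25, 0, 0, 0.035, 0, 0, 0, 0.25, 0, 0, 0.035, 0, 0, 0, 0.25, 0, 0, 0.035, 0, 0, 0, 0.25, 0, 0, 0.02, 0, 0, 0, 0.25]}}

```text
time_s: 11.05
ee_pos: [0.5345, -0.1327, 0.1911]
eef_rot: [1.343, 1.567, -0.248]
force: [-0.0, -0.1, -0.2]
grip_width: 0.0706
```

{"api": "jog_arm", "payload": {"rows": [0, -0.035, 0, 0, 0, 0, 0.25, 0, -0.035, 0, 0, 0, 0, 0.25, 0, -0.035, 0, 0, 0, 0, 0.25, 0, -0.03, 0, 0, 0, 0, 0.25, 0, 0, 0, 0, 0, 0, 0.25, 0, 0, 0, 0, 0, 0, 0.25]}}

```text
time_s: 11.55
ee_pos: [0.5333, -0.2682, 0.1867]
eef_rot: [-2.264, 1.57, 2.425]
force: [-0.7, -0.2, 0.0]
grip_width: 0.0702
```

```bash
python3 m.py s14; python3 -c "
from h import *
im,d=snap('top','t14')"
```

```text
t 11.55 p [ 0.5333 -0.2682  0.1867] tx [-0.001  0.001 -1.   ] ty [ 1.    -0.023 -0.001] yaw_ty -1.3 F [-0.7 -0.2  0. ] g 0.07 q [-0.53  0.42  1.4   0.    1.32 -0.5 ]
S [ 295  228   60   44 1409] ((534.8720703125, 21.434768676757812), (105.67029571533203, 124.94021606445312), 89.00149536132812) [[471.0, -30.0], [596.0, -32.0], [598.0, 73.0], [473.0, 75.0]]
P [ 359  284   65   48 1829] ((507.0858154296875, 262.8794860839844), (107.97917175292969, 124.4635009765625), 80.92109680175781) [[437.0, 219.0], [560.0, 200.0], [577.0, 306.0], [454.0, 326.0]]
```

View pics/s14.png

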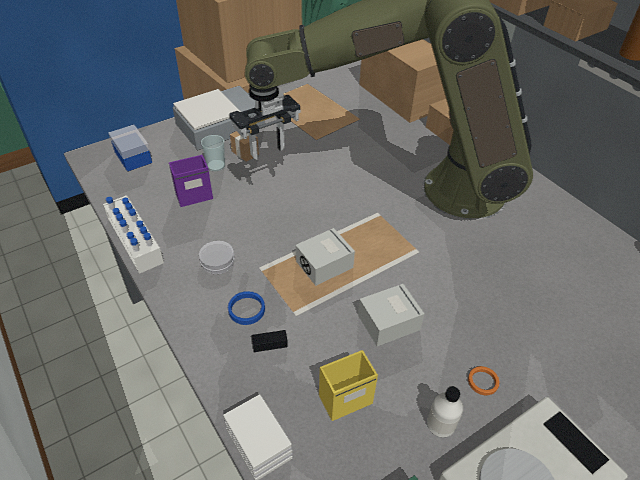

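View pics/t14.png

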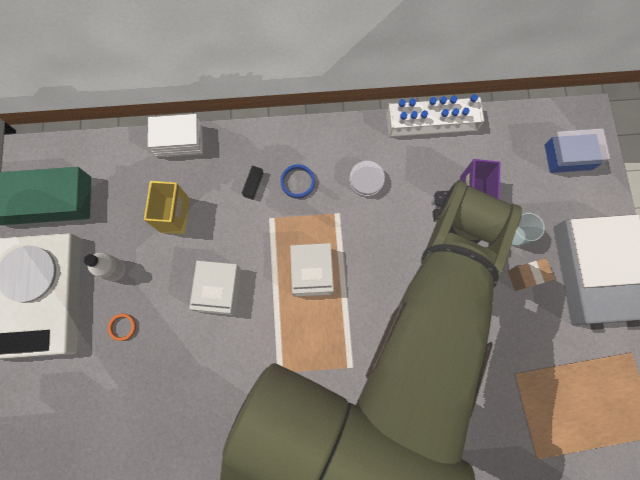

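The stamped crate lies inside the tapes: y −31 to 74 mm, against tape edges at −53 and 107. Everything else sits where it was, and the gripper is clear.

```bash
python3 -c "
from h import *
print(ctrl.hand_in())"
```

```text
the job is handed in; nothing more can be done
None
```

I tipped both grey crates over towards the robot, left one first. The ring-and-cross stamp was under the right crate. I pushed that one, still lying on its side, to the left into the lane, straightening it on the way. I handed the job in at about 11.6 s of robot time; no verdict is reported.

What my last checks showed:
- **Stamped crate:** it lies flat at about y −31 to 74 mm and x 471 to 598 mm, turned about 1°. The tapes' inner edges are at about y −53 and 107 mm, so there is at least 20 mm to spare on each side, and it is well within the lane's length.
- **Plain crate:** it lies where it fell, with its origin roughly 45 mm from its start and about 225 mm from the lane's middle line.
- **Other objects:** in the last pictures none of them looks moved. I compared them by eye only, not by measurement. The arm partly hid the purple crate, beaker and carton from above, but the other camera showed them.
- **Robot:** the gripper is clear of everything. The readings I took while pushing the crate showed about 6 N along the push.

No check failed. The tops measured 105 to 108 mm wide instead of 100, which I put down to depth noise at the edges.

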